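# Sweep loose parts into the bench pan

## Task

Clear the bench: using the fingers as a brush, sweep the two clear-covered relays and the white terminal block along the bench top through the open side of the low dark metal sweep pan, until all three lie wholly inside it. Only push them, do not pick anything up or lift it, and leave the transformer, the solder spool and the tape roll where they are.

Things in the scene. Friction and masses are not known exactly. Their poses are not given: they have to be found in the camera images.
- sweep_pan: three-sided dark sheet-metal pan fixed to the bench, inside 200 mm wide, 140 deep; walls 3 mm thick, 33 high. Origin: middle of the open side (mouth) at bench level; x points into the pan (back wall at 140 mm), y along the mouth (walls at -100, +100). Floor 2 mm thick, ramped up from bench level over the first 25 mm: keep fingertips 4 mm or more above the bench. A 20 mm lug outside each wall
- relay_a_center (a point): first loose relay, clear box-shaped cover on a black foot, about 21 x 27 mm (its x by y) and 34 mm tall, about 30 g, standing upright on the bench; this point is its centre, 17 mm above its foot, x and y along the 21 and 27 mm sides
- relay_b_center (a point): second loose relay, clear box-shaped cover on a black foot, about 21 x 27 mm (its x by y) and 34 mm tall, about 30 g, standing upright on the bench; this point is its centre, 17 mm above its foot, x and y along the 21 and 27 mm sides
- terminal_block_center (a point): loose white terminal block, a bar 67 mm long (its y axis), 18 mm wide (its x axis) and 19 mm high, about 35 g, lying on the bench; this point is its centre, 9.5 mm above its underside. It starts with its long side roughly parallel to the pan's mouth
- terminal_block_end1 (a point): one end of the terminal block (middle of its end face, +y end, 33.5 mm from the centre)
- terminal_block_end2 (a point): other end of the terminal block (-y end, 33.5 mm from the centre)
- chassis_work: obstacle: tall open equipment chassis of yellowish metal, fixed, standing to the right of the work (towards -y); about 310 mm along world x, 290 mm along world y, 335 mm high; origin under its middle. Keep the wrist and gripper clear of it
- small_transformer: bystander: small dark transformer, 41 x 47 x 47 mm, loose; origin under its centre
- solder_spool: bystander: light solder spool standing on its flange, 52 mm across, 36 mm high, loose; origin under its centre
- tape_roll: bystander: roll of tape lying flat, 64 mm across, 18 mm high, loose; origin under its centre

How it is judged:
At the end, for the whole second after the job is handed in: both relays (centre at least 10 mm past the mouth line) and the terminal block (both ends at least 6 mm past it) are inside the sweep pan, between its walls, low down in it and at rest (x of relay_a_center in the frame of sweep_pan between 0.01 and 0.142 m and y of relay_a_center in the frame of sweep_pan between -0.1 and 0.1 m and x of relay_b_center in the frame of sweep_pan between 0.01 and 0.142 m and y of relay_b_center in the frame of sweep_pan between -0.1 and 0.1 m and x of terminal_block_end1 in the frame of sweep_pan between 0.006 and 0.142 m and y of terminal_block_end1 in the frame of sweep_pan between -0.102 and 0.102 m and x of terminal_block_end2 in the frame of sweep_pan between 0.006 and 0.142 m and y of terminal_block_end2 in the frame of sweep_pan between -0.102 and 0.102 m and linear speed of each of relay_a, relay_b, terminal_block below 0.02 m/s and height (world z) of each of relay_a_center, relay_b_center, terminal_block_center below 0.03 m); the robot touches nothing.
It fails at once if a relay is lifted (its centre more than 30 mm above the bench) (height (world z) of any of relay_a_center, relay_b_center above 0.03 m).
It fails at once if the terminal block is lifted (its centre more than 24 mm above the bench) (height (world z) of terminal_block_center above 0.024 m).
It fails at once if the transformer, solder spool or tape roll is moved by more than 15 mm (distance of any of small_transformer, solder_spool, tape_roll from where it was at the start of the episode above 0.015 m).
It also fails if it takes over 54 s, if anything falls off the work surface, if the arm or the gripper's body presses on something with over 40 N, if the wrist force passes 120 N, or if a joint passes its speed limit or range.

## Robot

A 6-joint arm with a two-finger parallel gripper is mounted at the origin on a cart in front of the work surface, level with it; the furniture and walls round the work are solid. World frame = base frame: x ahead of the robot, y to its left, z up, the work surface at z = 0. Lengths are in m, angles in rad, forces in N, time in s.
With the tool pointing down it reaches from about 0.35 to 0.85 m from the base axis. Payload 8.1 kg.
Tool frame: the origin (TCP) lies at the very end of the fingers, on their centre line; the grasp point (between the pads) lies 19 mm behind it (pinch_z is the distance from the TCP to the grasp point, in m); z points along the fingers, y is the direction in which the jaws open and shut (so a half turn about z gives the same grasp; the last joint's range is limited). The gripper opens to 93 mm and grips with 3 to 60 N. Pads are 15 mm wide; open, the fingers measure 128 mm over their backs; the gripper's body (75 mm by 188 mm) begins 65 mm behind the grasp point.
Start: joints at [-1.408, 0.13, 1.488, -0, 1.523, -0.085], TCP at [0.147, -0.582, 0.219] pointing down, gripper open.
Joint ranges: [-2.96, 2.96], [-0.89, 2.26], [0.02, 2.5], [-1.34, 4.48], [0, 2.73], [-2.66, 2.66]. Speed limits (rad/s): [2.39, 2.39, 2.79, 3.14, 3.14, 3.14].

## Interface

Orientations are given as a rotation vector (axis times angle).
In Python, from plant import * gives the robot as it stands.
- The arm moves only by the tool move_arm, never from a script. Its argument "series" is a list of rows, each a list of 7 numbers: the shift along the tool's x, y, z each as a share of 10 cm, from -1 to 1, then the turn, a rotation vector about the tool's x, y, z each as a share of 180 degrees, from -1 to 1, then the opening, from -1 (shut) to 1 (fully open). In form: [[dx, dy, dz, rx, ry, rz, jaw], ...]. A call has 1 to 8 rows; each row is the pose to reach, as a shift and turn from the pose commanded when the call began, along the tool's axes at that moment, turning the shorter way round; what a row does not reach only later rows make up. A row lasts 1/10 s, in which the tool goes at most 50 mm and 8.59 degrees, less where a joint would pass 70% of its speed; a pose out of reach is approached as far as the arm can. A call with a number of a shift or a turn outside -1 to 1 is refused whole. A call with a gripper value outside its range is refused whole. The fingers move at their own pace and stop on an object; "squeeze" is the grip in N (left out, the last holds). Time passes only in rows, so rows that repeat a pose let the fingers close. It gives the time, the measured TCP pose, the force and the opening at its end, in the units of the state.
- read_state(): the state, without advancing time (a new reading comes with each control period).
- read_camera(name): name is "side" or "top"; returns a dict with "frame" (420x560x3 uint8, red, green, blue), "K" (3x3 intrinsics, pixels), "k1" (the pictures are not rectified: a ray, as slopes to the right and down, at radius r is drawn at 1 + k1 r^2 times it, then the intrinsics apply), "rvec" (rotation vector, rad) and "tvec" (3), from world to camera coordinates, as OpenCV has them. Camera axes: x right, y down, z forward; pixel columns grow to the right and rows downward; lengths in m; the calibration is good to about 2 mm. A picture is of the moment at which its call begins. There is no depth.
- close_job(): hands the job in, once; it reports no verdict.
The state is a dict: "t": time; "q": joint angles; "dq": joint speeds; "joint_torque": joint torques, N m; "tool_pos": TCP position; "orientation": TCP orientation; "force": force on the tool from outside, world axes, zero at the start; "wrist_torque": the same for the moment, N m; "opening": finger opening in m.
Only numpy, scipy, OpenCV 4.12 (cv2) and the standard library are available. Lean on these libraries where they do the work, as an engineer would, in place of code of your own. Each camera call takes 0.05 s, during which the arm holds its last target.

## Working session

There is one attempt and no reset: what is moved stays moved. The work goes in short steps, Python scripts to look and compute and a tool call to move; the robot and the scene stay as the last step left them, time stands still between calls to the robot, and variables do not carry over. Pictures are saved under pics/ and viewed, and the job is handed in when it is done.

Besides the shell and the picture viewer there is one more tool, called in YAML: its name, and indented under it one key for each argument. move_arm: Moves the arm, as the interface text tells. Shift numbers are shares of 10 cm and turn numbers shares of 180 degrees, none past 1 either way. Its arguments: {"type":"object","properties":{"series":{"type":"array","items":{"type":"array","items":{"type":"number"}}},"squeeze":{"type":"number"}},"required":["series"]}

```bash
ls; mkdir -p pics; cat > h.py <<'E'
import numpy as np, cv2
from plant import *
def snap(n,tag):
    c=read_camera(n); cv2.imwrite(f'pics/{tag}.png',c['frame'][:,:,::-1]); np.savez(f'{tag}.npz',**c); return c
def ray(c,u,v):
    K=c['K'];d=np.array([(u-K[0,2])/K[0,0],(v-K[1,2])/K[1,1]]);s=d.copy()
    for _ in range(30): s=d/(1+c['k1']*(s@s))
    R=cv2.Rodrigues(np.array(c['rvec'],float))[0];t=np.array(c['tvec'],float).ravel()
    return -R.T@t, R.T@np.array([s[0],s[1],1])
def pl(c,u,v,z=0):
    o,d=ray(c,u,v); return o+d*(z-o[2])/d[2]
def px(c,P):
    R=cv2.Rodrigues(np.array(c['rvec'],float))[0];p=R@np.array(P,float)+np.array(c['tvec'],float).ravel()
    s=p[:2]/p[2];s=s*(1+c['k1']*(s@s));K=c['K'];return s*[K[0,0],K[1,1]]+[K[0,2],K[1,2]]
def ld(tag): return dict(np.load(tag+'.npz'))
E
python3 - <<'E'
from h import *
for n in('top','side'):
    c=snap(n,n+'0'); o,d=ray(c,280,210);print(n,o,d,c['k1'],c['K'][0,0])
s=read_state();print(s)
E
```

```text
pics
top [0.33609979 0.22841395 0.93881455] [ 0.11947864  0.01921675 -0.99279645] 0.015976246639386887 451.5259887680128
side [0.07344778 0.90477558 0.41690899] [ 0.44305069 -0.7919436  -0.42027879] -0.0819316223689011 445.10831491299723
{'t': 0.1, 'q': array([-1.40839810e+00,  1.31081729e-01,  1.48918545e+00,  2.14343801e-05,
        1.52299049e+00, -8.54305172e-02]), 'dq': array([-1.51187123e-03, -1.98231058e-03, -2.46785625e-03, -8.49439185e-06,
        1.46737640e-03,  1.69590860e-05]), 'joint_torque': array([ 1.35084530e-03, -5.61342430e+01, -4.93095231e+01,  7.70905288e-02,
        2.91571365e-02, -7.13321106e-05]), 'tool_pos': array([ 0.14710769, -0.5811536 ,  0.21768641]), 'orientation': array([-3.11585264e+00, -3.88085649e-01,  6.69857954e-05]), 'force': array([0.16803916, 0.37523208, 0.15246894]), 'wrist_torque': array([ 0.08042249, -0.00152291, -0.02960038]), 'opening': 0.09310215004272011}
```

View pics/top0.png

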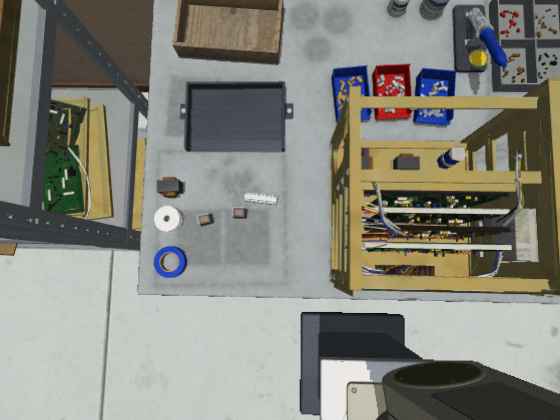

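View pics/side0.png

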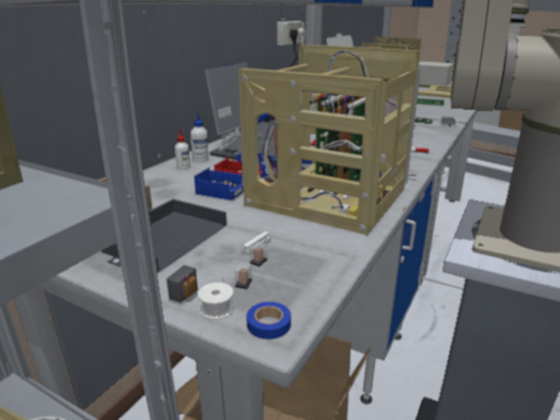

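The top view shows the pan with its mouth facing down (about row 152, columns 187–285). The relays are at (206,219) and (240,213), and the white block is at (261,198). The transformer, spool and tape are at (170,187), (168,218) and (171,261). The chassis fills the right side.

```bash
python3 - <<'E'
from h import *
c=ld('top0');f=c['frame'][:,:,::-1].copy()
for n,u,v,z in [('mouthL',187,151,0),('mouthR',285,151,0),('backL',190,84,.033),('backR',285,84,.033),('trafo',170,187,.04),('spool',168,218,.036),('tape',171,261,.018),('ra',206,219,.03),('rb',240,213,.03),('tb',261,198,.019),('edgeL',140,293,0),('edgeR',330,297,0),('ch',333,285,0),('chtop',350,95,.335),('chtop2',350,292,.335)]:
    print(n,pl(c,u,v,z).round(3))
cr=f[70:290,140:350]; 
cv2.imwrite('pics/crop.png',cv2.resize(cr,None,fx=3.6,fy=2.7,interpolation=cv2.INTER_CUBIC)[:594])
cr=f[170:235,180:290]; cv2.imwrite('pics/crop2.png',cv2.resize(cr,None,fx=7,fy=7,interpolation=cv2.INTER_CUBIC))
s=ld('side0')['frame'][:,:,::-1][200:340,100:300];cv2.imwrite('pics/crops.png',cv2.resize(s,None,fx=4,fy=4,interpolation=cv2.INTER_CUBIC))
E
```

```text
mouthL [0.573 0.448 0.   ]
mouthR [0.576 0.238 0.   ]
backL [0.71  0.44  0.033]
backR [0.711 0.24  0.033]
trafo [0.488 0.47  0.04 ]
spool [0.425 0.472 0.036]
tape [0.339 0.466 0.018]
ra [0.425 0.396 0.03 ]
rb [0.438 0.327 0.03 ]
tb [0.471 0.286 0.019]
edgeL [0.273 0.532 0.   ]
edgeR [0.272 0.142 0.   ]
ch [0.297 0.136 0.   ]
chtop [0.571 0.146 0.335]
chtop2 [0.302 0.147 0.335]
```

View pics/crop2.png

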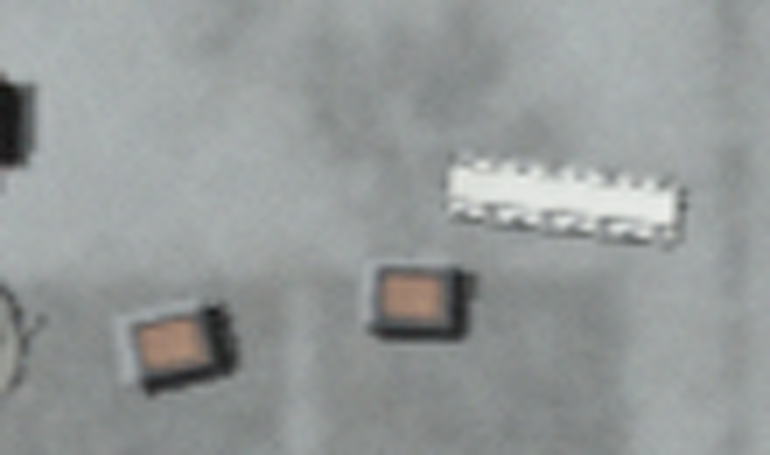

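View pics/crops.png

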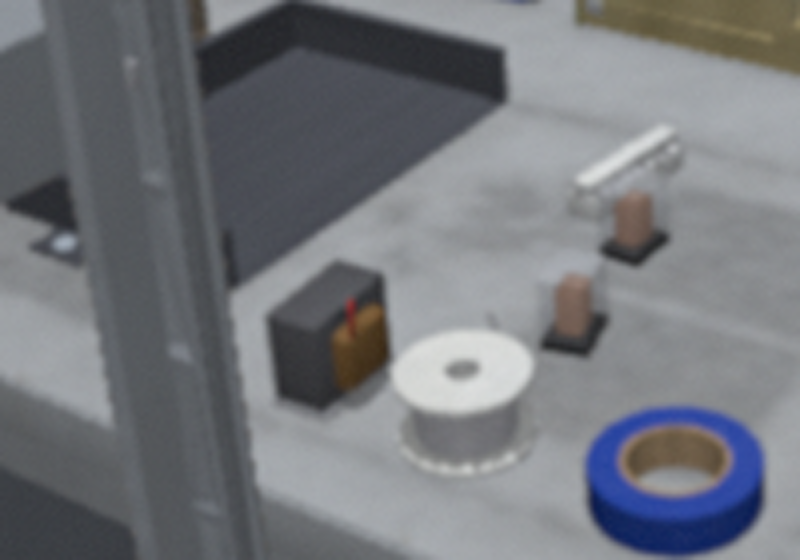

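View pics/crop.png

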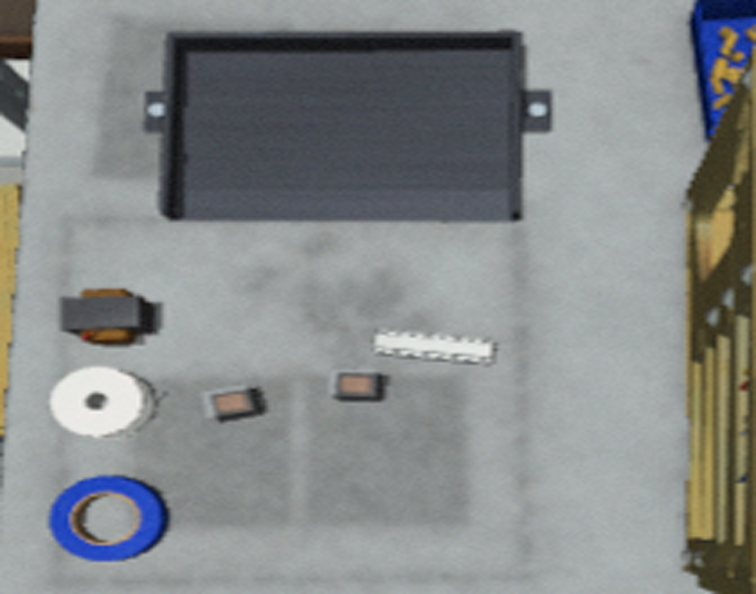

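```bash
cat > meas.py <<'E'
from h import *
def blobs(c,m,roi,amin):
    k=np.zeros_like(m);u0,v0,u1,v1=roi;k[v0:v1,u0:u1]=m[v0:v1,u0:u1]
    n,l,s,ce=cv2.connectedComponentsWithStats(k);return [(s[i,4],ce[i],(l==i)) for i in range(1,n) if s[i,4]>=amin]
def run(tag,roi,amin=12):
    c=ld(tag);hsv=cv2.cvtColor(c['frame'],cv2.COLOR_RGB2HSV);f=c['frame'].astype(int)
    cop=((f[...,0]-f[...,2]>30)&(f[...,0]>100)).astype(np.uint8)
    wh=((f.min(2)>205)).astype(np.uint8)
    print(tag)
    for a,ce,_ in blobs(c,cop,roi,amin): print(' coil',a,ce.round(1),pl(c,*ce,.028 if 'top' in tag else .017).round(4))
    for a,ce,l in blobs(c,wh,roi,30):
        r=cv2.minAreaRect(np.argwhere(l)[:,::-1].astype(np.float32));b=cv2.boxPoints(r)
        print(' white',a,ce.round(1),pl(c,*ce,.019).round(4),[tuple(pl(c,*p,.019)[:2].round(3)) for p in b])
if __name__=='__main__':
    import sys
    run(sys.argv[1],[int(x) for x in sys.argv[2:6]])
E
python3 meas.py top0 180 150 300 240; python3 meas.py side0 225 220 285 290
```

```text
top0
 coil 37 [238.4 211.9] [0.4405 0.3307 0.028 ]
 coil 38 [203.6 218.5] [0.4259 0.4013 0.028 ]
 white 134 [260.3 197.4] [0.4723 0.2873 0.019 ] [(np.float64(0.471), np.float64(0.32)), (np.float64(0.482), np.float64(0.319)), (np.float64(0.475), np.float64(0.256)), (np.float64(0.465), np.float64(0.257))]
side0
 coil 16 [257.3 251.2] [0.4451 0.3235 0.017 ]
 coil 26 [242.5 273.5] [0.4282 0.3967 0.017 ]
 white 39 [254.6 239. ] [0.4716 0.2904 0.019 ] [(np.float64(0.477), np.float64(0.313)), (np.float64(0.471), np.float64(0.257)), (np.float64(0.466), np.float64(0.262)), (np.float64(0.472), np.float64(0.317))]
```

move_arm:
  series:
    - [0,0,-0.5,0,0,0.04,1]
    - [0,0,-1,0,0,0.079,1]
    - [0,0,-1,0,0,0.079,1]

```text
t: 0.4
tool_pos: [0.1477, -0.5843, 0.3273]
orientation: [3.13, -0.007, 0.003]
force: [0.4, -0.9, 1.9]
opening: 0.0932
```

move_arm:
  series:
    - [0.3,-0.3,-0.4,0,0,0,0]
    - [0.6,-0.6,-0.8,0,0,0,-0.6]
    - [0.9,-1,-1,0,0,0,-0.6]
    - [0.9,-1,-1,0,0,0,-0.6]

```text
t: 0.8
tool_pos: [0.2394, -0.4801, 0.4221]
orientation: [3.137, 0.004, 0.004]
force: [0.0, 0.8, -0.1]
opening: 0.0653
```

move_arm:
  series:
    - [0.3,-0.3,-0.3,0,0,0,-0.6]
    - [0.6,-0.7,-0.3,0,0,0,-0.6]
    - [0.9,-1,-0.3,0,0,0,-0.6]
    - [0.9,-1,-0.3,0,0,0,-0.6]

```text
t: 1.2
tool_pos: [0.3302, -0.3787, 0.4485]
orientation: [-3.141, -0.008, -0.002]
force: [0.1, 0.4, 0.2]
opening: 0.0334
```

move_arm:
  series:
    - [0.1,-0.3,-0.1,0,0,0,-0.6]
    - [0.2,-0.7,-0.1,0,0,0,-0.6]
    - [0.3,-1,-0.1,0,0,0,-0.6]
    - [0.3,-1,-0.1,0,0,0,-0.6]

```text
t: 1.6
tool_pos: [0.3579, -0.2799, 0.4586]
orientation: [-3.141, -0.004, -0.001]
force: [0.3, -1.7, -0.1]
opening: 0.0189
```

move_arm:
  series:
    - [0.1,-0.4,0,0,0,0,-0.7]
    - [0.2,-0.8,0,0,0,0,-0.7]
    - [0.2,-1,0,0,0,0,-0.7]
    - [0.2,-1,0,0,0,0,-0.7]

```text
t: 2.0
tool_pos: [0.3774, -0.1811, 0.4584]
orientation: [3.142, 0.003, -0.0]
force: [0.3, 0.4, 0.9]
opening: 0.0138
```

move_arm:
  series:
    - [0,-0.4,0,0,0,0,-0.7]
    - [0,-0.8,0,0,0,0,-0.7]
    - [0,-1,0,0,0,0,-0.7]
    - [0,-1,0,0,0,0,-0.7]

```text
t: 2.4
tool_pos: [0.3775, -0.0816, 0.4584]
orientation: [3.141, 0.002, -0.0]
force: [-0.0, -0.5, -0.2]
opening: 0.014
```

move_arm:
  series:
    - [0,-0.4,0,0,0,0,-0.7]
    - [0,-0.8,0,0,0,0,-0.7]
    - [0,-1,0,0,0,0,-0.7]
    - [0,-1,0,0,0,0,-0.7]

```text
t: 2.8
tool_pos: [0.378, 0.0182, 0.4581]
orientation: [3.141, 0.002, -0.001]
force: [0.4, -1.0, -0.4]
opening: 0.0139
```

move_arm:
  series:
    - [0,-0.4,0,0,0,0,-0.7]
    - [0,-0.8,0,0,0,0,-0.7]
    - [0,-1,0,0,0,0,-0.7]
    - [0,-1,0,0,0,0,-0.7]

```text
t: 3.2
tool_pos: [0.3783, 0.1181, 0.4578]
orientation: [3.141, 0.002, -0.002]
force: [-0.1, -1.5, -0.6]
opening: 0.0138
```

move_arm:
  series:
    - [0,-0.4,0,0,0,0,-0.7]
    - [0,-0.8,0,0,0,0,-0.7]
    - [0,-1,0,0,0,0,-0.7]
    - [0,-1,0,0,0,0,-0.7]

```text
t: 3.6
tool_pos: [0.3786, 0.2179, 0.4576]
orientation: [3.14, 0.001, -0.002]
force: [-0.8, 0.5, -0.2]
opening: 0.0139
```

move_arm:
  series:
    - [0.3,-0.3,0,0,0,0,-0.7]
    - [0.57,-0.63,0.3,0,0,0,-0.7]
    - [0.57,-0.63,0.7,0,0,0,-0.7]
    - [0.57,-0.63,1,0,0,0,-0.7]
    - [0.57,-0.63,1,0,0,0,-0.7]

```text
t: 4.1
tool_pos: [0.4342, 0.2778, 0.3527]
orientation: [3.136, -0.004, -0.013]
force: [-0.0, 0.4, -0.0]
opening: 0.0146
```

move_arm:
  series:
    - [0,0,0.4,0,0,0,-0.7]
    - [0,0,0.8,0,0,0,-0.7]
    - [0,0,1,0,0,0,-0.7]
    - [0,0,1,0,0,0,-0.7]

```text
t: 4.5
tool_pos: [0.4345, 0.2789, 0.2572]
orientation: [3.139, -0.003, -0.004]
force: [0.1, -0.7, -0.0]
opening: 0.014
```

```bash
python3 - <<'E'
from h import *
a=snap('top','top1');b=snap('side','side1')
cv2.imwrite('pics/both1.png',cv2.resize(np.vstack([a['frame'],b['frame']])[:,:,::-1],None,fx=.71,fy=.71))
s=read_state();print(s['tool_pos'],s['q'])
E
```

```text
[0.43589903 0.28032707 0.26113253] [ 4.72826482e-01 -1.08802277e-01  1.65222295e+00 -3.69650231e-04
  1.59568857e+00  2.04523715e+00]
```

View pics/both1.png

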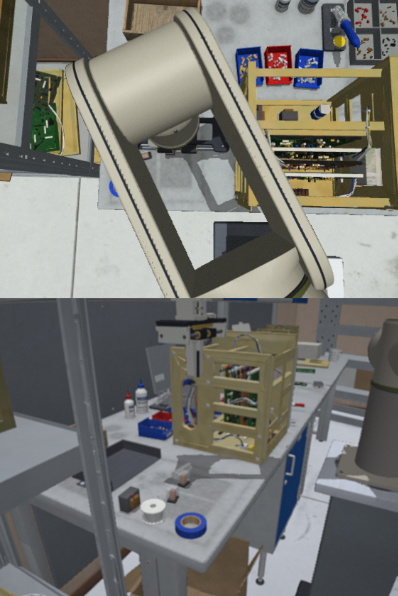

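move_arm:
  series:
    - [0,0,0.4,0,0,0,-0.7]
    - [0,0,0.8,0,0,0,-0.7]
    - [0,0,1,0,0,0,-0.7]
    - [0,0,1,0,0,0,-0.7]

```text
t: 5.0
tool_pos: [0.4343, 0.2804, 0.1581]
orientation: [3.14, -0.001, -0.003]
force: [0.0, -0.3, -0.1]
opening: 0.0138
```

move_arm:
  series:
    - [0,0,0.4,0,0,0,-0.7]
    - [0,0,0.8,0,0,0,-0.7]
    - [0,0,1,0,0,0,-0.7]
    - [0,0,1,0,0,0,-0.7]

```text
t: 5.4
tool_pos: [0.4347, 0.2809, 0.0587]
orientation: [3.141, -0.001, -0.002]
force: [-1.3, 0.1, 0.5]
opening: 0.0138
```

```bash
python3 - <<'E'
from h import *
b=snap('side','side2')
cv2.imwrite('pics/s2.png',cv2.resize(b['frame'][180:320,140:340,::-1],None,fx=4,fy=4,interpolation=cv2.INTER_CUBIC))
s=read_state();print(s['tool_pos'],s['force'])
E
```

```text
[0.435812   0.28153137 0.06061614] [ 0.64186479  0.45764235 -0.14608309]
```

View pics/s2.png

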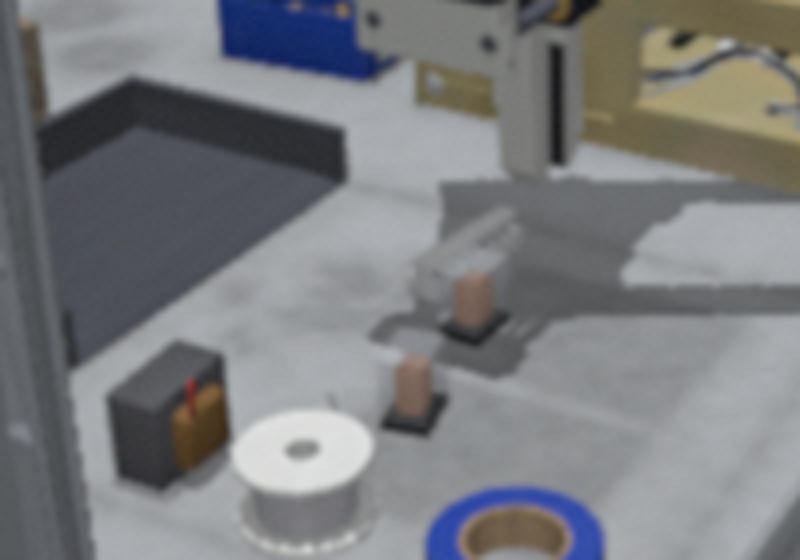

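move_arm:
  series:
    - [0,0,0.2,0,0,0,-0.7]
    - [0,0,0.4,0,0,0,-0.7]
    - [0,0,0.5,0,0,0,-0.7]
    - [0,0,0.5,0,0,0,-0.7]

```text
t: 5.85
tool_pos: [0.4354, 0.2815, 0.0098]
orientation: [-3.141, 0.001, -0.001]
force: [-0.4, 0.3, 1.1]
opening: 0.0136
```

```bash
python3 - <<'E'
from h import *
b=snap('side','side3')
cv2.imwrite('pics/s3.png',cv2.resize(b['frame'][180:320,140:340,::-1],None,fx=4,fy=4,interpolation=cv2.INTER_CUBIC))
s=read_state();print(s['tool_pos'],s['force'])
E
```

```text
[0.43568569 0.28172828 0.01034303] [-0.26831407 -0.16852397  0.7999438 ]
```

View pics/s3.png

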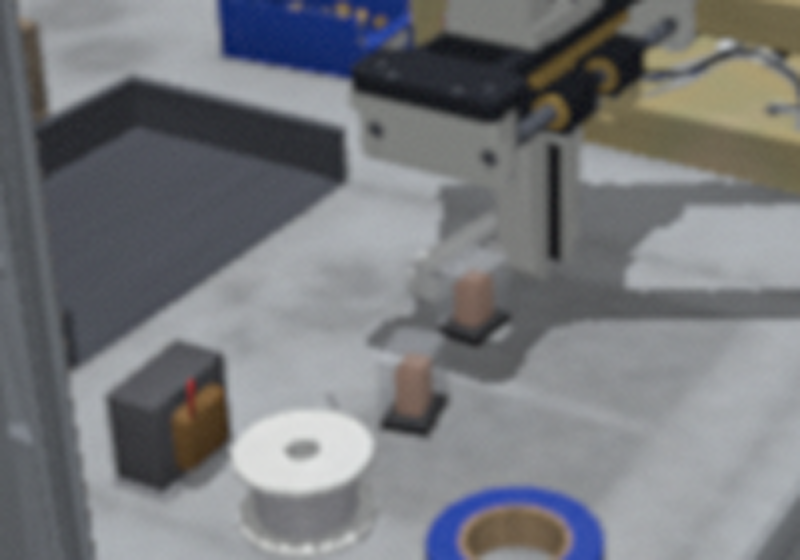

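move_arm:
  series:
    - [0.15,0,0,0,0,0,-0.7]
    - [0.27,0,0,0,0,0,-0.7]
    - [0.39,0,0,0,0,0,-0.7]
    - [0.51,0,0,0,0,0,-0.7]
    - [0.63,0,0,0,0,0,-0.7]
    - [0.75,0,0,0,0,0,-0.7]
    - [0.87,0,0,0,0,0,-0.7]
    - [0.93,0,0,0,0,0,-0.7]

```text
t: 6.7
tool_pos: [0.529, 0.2811, 0.0089]
orientation: [-3.141, 0.001, -0.001]
force: [-1.4, -0.4, 0.3]
opening: 0.0141
```

```bash
python3 - <<'E'
from h import *
b=snap('side','side4')
cv2.imwrite('pics/s4.png',cv2.resize(b['frame'][180:320,140:340,::-1],None,fx=4,fy=4,interpolation=cv2.INTER_CUBIC))
s=read_state();print(s['tool_pos'],s['force'])
E
```

```text
[0.52940738 0.28105677 0.00897487] [-0.4294909  -0.6081693   0.57754169]
```

View pics/s4.png

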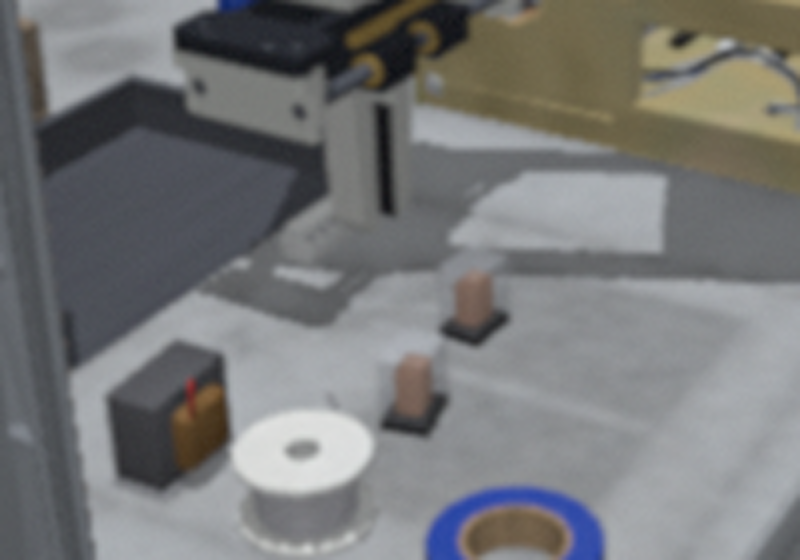

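```bash
python3 - <<'E'
from h import *
c=ld('side4')
for u,v,z in [(278,243,.01),(302,266,0),(330,265,0),(345,238,.019),(330,205,.019)]:
  print(pl(c,140+u/4,180+v/4,z).round(3))
cv2.imwrite('pics/s4b.png',cv2.resize(c['frame'][210:260,180:260,::-1],None,fx=9,fy=9,interpolation=cv2.INTER_CUBIC))
E
```

```text
[0.552 0.324 0.01 ]
[0.54  0.322 0.   ]
[0.529 0.315 0.   ]
[0.517 0.318 0.019]
[0.542 0.294 0.019]
```

View pics/s4b.png

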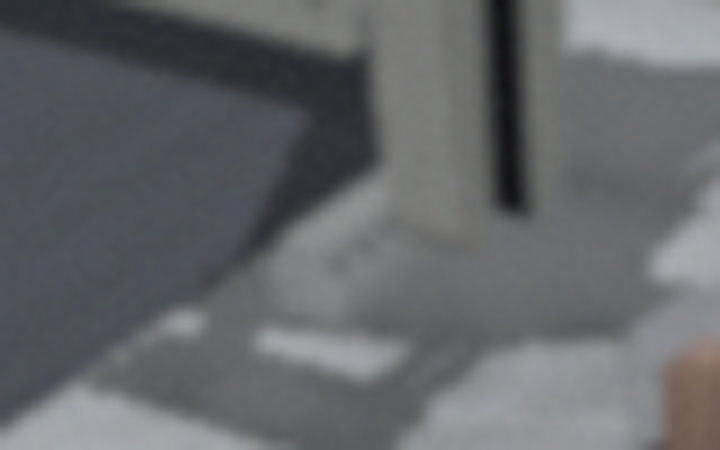

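move_arm:
  series:
    - [0.12,0,0,0,0,0,-0.7]
    - [0.24,0,0,0,0,0,-0.7]
    - [0.36,0,0,0,0,0,-0.7]
    - [0.48,0,0,0,0,0,-0.7]
    - [0.6,0,0,0,0,0,-0.7]
    - [0.72,0,0,0,0,0,-0.7]
    - [0.84,0,0,0,0,0,-0.7]
    - [0.96,0,0,0,0,0,-0.7]

```text
t: 7.55
tool_pos: [0.6237, 0.2811, 0.0085]
orientation: [3.141, -0.0, -0.001]
force: [-0.9, 0.6, -0.6]
opening: 0.0138
```

move_arm:
  series:
    - [0.08,0,0,0,0,0,-0.7]
    - [0.13,0,0,0,0,0,-0.7]
    - [0.13,0,0,0,0,0,-0.7]
    - [0,0,0,0,0,0,-0.7]
    - [-0.2,0,-0.2,0,0,0,-0.7]
    - [-0.2,0,-0.6,0,0,0,-1]
    - [-0.2,0,-0.6,0,0,0,-1]

```text
t: 8.25
tool_pos: [0.6062, 0.2828, 0.0752]
orientation: [-3.138, -0.001, -0.013]
force: [0.6, 0.9, 1.0]
opening: 0.0029
```

```bash
python3 - <<'E'
from h import *
b=snap('side','side5');
cv2.imwrite('pics/s5.png',cv2.resize(b['frame'][180:320,140:340,::-1],None,fx=4,fy=4,interpolation=cv2.INTER_CUBIC))
s=read_state();print(s['tool_pos'],s['force'])
E
```

```text
[0.60563235 0.28240116 0.0729703 ] [0.35573815 0.30069184 0.25999932]
```

View pics/s5.png

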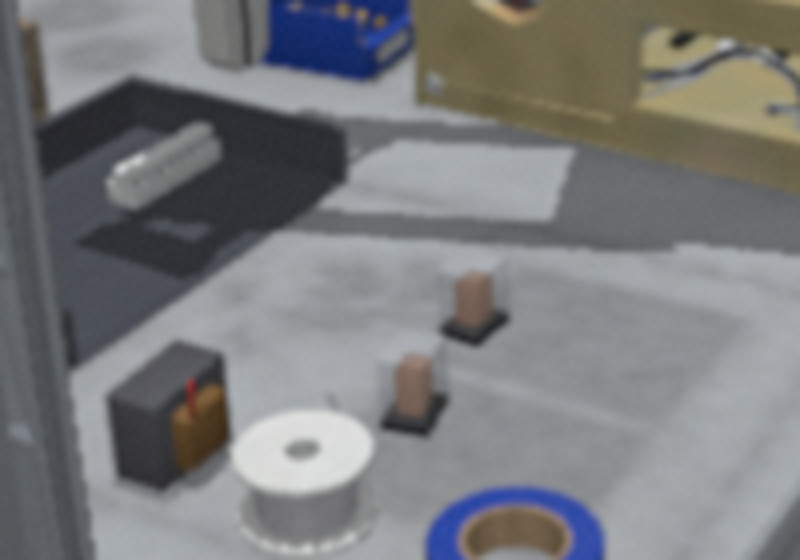

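```bash
python3 - <<'E'
from h import *
c=ld('top0')
for n,P in [('B',[(372,334),(463,340),(470,275)]),('A',[(150,390),(235,372),(220,305)])]:
  for u,v in P: print(n,pl(c,180+u/7,170+v/7,.003).round(4))
c=ld('side5')
for n,P in [('B',[(443,325),(478,341),(508,318)]),('A',[(385,423),(428,433),(447,400)])]:
  for u,v in P: print(n,pl(c,140+u/4,180+v/4,.001).round(4))
E
```

```text
B [0.431  0.3441 0.003 ]
B [0.4296 0.3169 0.003 ]
B [0.4492 0.3153 0.003 ]
A [0.4132 0.41   0.003 ]
A [0.419  0.3848 0.003 ]
A [0.439 0.39  0.003]
B [0.4515 0.336  0.001 ]
B [0.4309 0.3399 0.001 ]
B [0.4293 0.3168 0.001 ]
A [0.431  0.4119 0.001 ]
A [0.4119 0.4092 0.001 ]
A [0.418  0.3854 0.001 ]
```

move_arm:
  series:
    - [-0.3,-0.2,0,0,0,0,-1]
    - [-0.6,-0.44,0,0,0,0,-1]
    - [-1,-0.44,0,0,0,0,-1]
    - [-1,-0.44,0,0,0,0,-1]

```text
t: 8.7
tool_pos: [0.4966, 0.3247, 0.0651]
orientation: [3.138, 0.004, -0.012]
force: [0.1, 0.1, -1.0]
opening: 0.0002
```

move_arm:
  series:
    - [-0.4,-0.04,-0.05,0,0,0,-1]
    - [-0.8,-0.04,-0.05,0,0,0,-1]
    - [-0.97,-0.04,-0.05,0,0,0,-1]
    - [-0.97,-0.04,0,0,0,0,-1]
    - [-0.97,-0.04,0.3,0,0,0,-1]
    - [-0.97,-0.04,0.5,0,0,0,-1]
    - [-0.97,-0.04,0.57,0,0,0,-1]
    - [-0.97,-0.04,0.57,0,0,0,-1]

```text
t: 9.5
tool_pos: [0.4064, 0.3284, 0.0102]
orientation: [3.14, -0.002, -0.003]
force: [-0.1, -0.3, 0.6]
opening: 0.0001
```

```bash
python3 - <<'E'
from h import *
b=snap('side','side6');
cv2.imwrite('pics/s6.png',cv2.resize(b['frame'][180:320,140:340,::-1],None,fx=4,fy=4,interpolation=cv2.INTER_CUBIC))
s=read_state();print(s['tool_pos'],s['force'])
E
```

```text
[0.40707698 0.32896333 0.01141263] [ 0.38837084  0.94004184 -0.41468988]
```

View pics/s6.png

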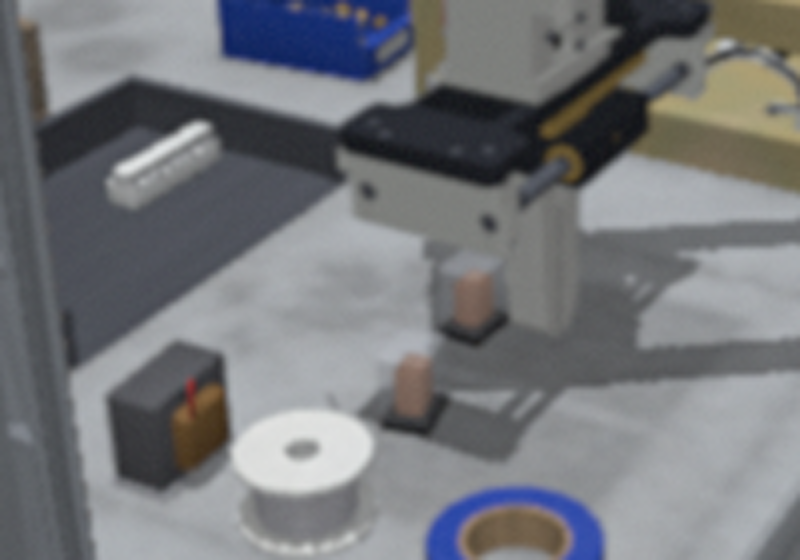

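move_arm:
  series:
    - [0.11,0,0,0,0,0,-1]
    - [0.22,0,0,0,0,0,-1]
    - [0.33,0,0,0,0,0,-1]
    - [0.44,0,0,0,0,0,-1]
    - [0.55,0,0,0,0,0,-1]
    - [0.66,0,0,0,0,0,-1]
    - [0.77,0,0,0,0,0,-1]
    - [0.88,0,0,0,0,0,-1]

```text
t: 10.35
tool_pos: [0.4954, 0.3292, 0.0115]
orientation: [3.142, -0.001, -0.0]
force: [0.3, 0.7, 1.3]
opening: 0.0003
```

```bash
python3 - <<'E'
from h import *
b=snap('side','side7');
cv2.imwrite('pics/s7.png',cv2.resize(b['frame'][180:320,140:340,::-1],None,fx=4,fy=4,interpolation=cv2.INTER_CUBIC))
s=read_state();print(s['tool_pos'],s['force'])
E
```

```text
[0.49707813 0.32909591 0.01192698] [-0.58735308 -1.88334153  1.53448526]
```

View pics/s7.png

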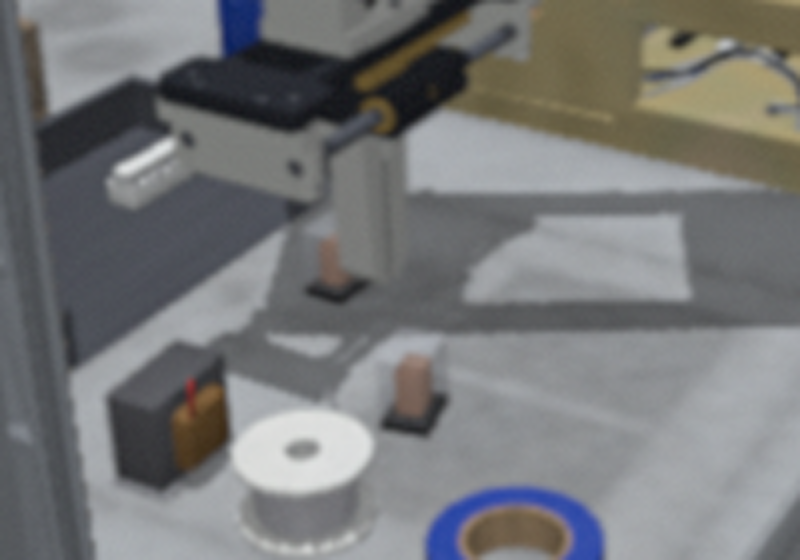

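Relay B is upright and travelling ahead of the fingers, so I'm continuing the push.

move_arm:
  series:
    - [0.11,0,0,0,0,0,-1]
    - [0.22,0,0,0,0,0,-1]
    - [0.33,0,0,0,0,0,-1]
    - [0.44,0,0,0,0,0,-1]
    - [0.55,0,0,0,0,0,-1]
    - [0.66,0,0,0,0,0,-1]
    - [0.77,0,0,0,0,0,-1]
    - [0.88,0,0,0,0,0,-1]

```text
t: 11.2
tool_pos: [0.5835, 0.3291, 0.0116]
orientation: [3.142, -0.001, -0.0]
force: [-0.6, 0.6, -0.1]
opening: 0.0001
```

move_arm:
  series:
    - [0.1,0,0,0,0,0,-1]
    - [0.16,0,0,0,0,0,-1]
    - [0.16,0,0,0,0,0,-1]
    - [-0.1,0,0,0,0,0,-1]
    - [-0.3,0,-0.3,0,0,0,-1]
    - [-0.6,0,-0.6,0,0,0,-1]
    - [-0.8,0,-0.6,0,0,0,-1]
    - [-0.8,0,-0.6,0,0,0,-1]

```text
t: 12.0
tool_pos: [0.5008, 0.3299, 0.0727]
orientation: [-3.141, -0.002, -0.001]
force: [0.3, 1.0, 0.7]
opening: 0.0005
```

```bash
python3 - <<'E'
from h import *
b=snap('side','side8');
cv2.imwrite('pics/s8.png',cv2.resize(b['frame'][180:320,140:340,::-1],None,fx=4,fy=4,interpolation=cv2.INTER_CUBIC))
s=read_state();print(s['tool_pos'],s['force'])
E
```

```text
[0.50174433 0.329481   0.07201431] [-0.65953791  1.13527062 -0.73577139]
```

View pics/s8.png

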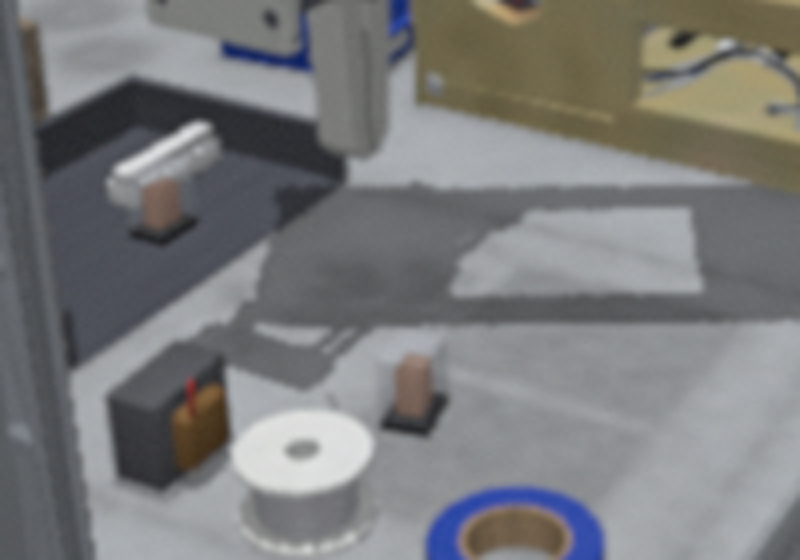

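move_arm:
  series:
    - [-0.4,-0.3,0,0,0,0,-1]
    - [-0.8,-0.6,0,0,0,0,-1]
    - [-1,-0.68,0,0,0,0,-1]
    - [-1,-0.68,0,0,0,0,-1]

```text
t: 12.45
tool_pos: [0.4003, 0.3982, 0.0705]
orientation: [3.141, 0.004, -0.003]
force: [1.8, 0.2, -0.7]
opening: 0.0001
```

move_arm:
  series:
    - [-0.15,0,0,0,0,0,-1]
    - [-0.15,0,0,0,0,0,-1]
    - [-0.15,0,0.3,0,0,0,-1]
    - [-0.15,0,0.5,0,0,0,-1]
    - [-0.15,0,0.6,0,0,0,-1]
    - [-0.15,0,0.6,0,0,0,-1]

```text
t: 13.05
tool_pos: [0.3875, 0.3958, 0.0097]
orientation: [3.139, -0.002, -0.004]
force: [-0.1, -0.3, -0.0]
opening: 0.0006
```

```bash
python3 - <<'E'
from h import *
b=snap('side','side9');
cv2.imwrite('pics/s9.png',cv2.resize(b['frame'][180:320,140:340,::-1],None,fx=4,fy=4,interpolation=cv2.INTER_CUBIC))
s=read_state();print(s['tool_pos'],s['force'])
E
```

```text
[0.38808666 0.39657416 0.01112541] [1.1213593  0.52191549 0.30238194]
```

View pics/s9.png

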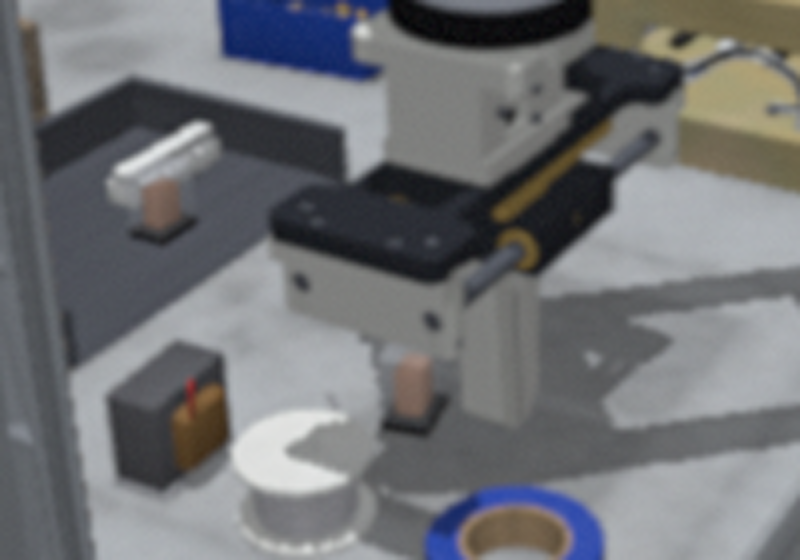

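move_arm:
  series:
    - [0.11,0,0,0,0,0,-1]
    - [0.2,0,0,0,0,0,-1]
    - [0.3,0,0,0,0,0,-1]
    - [0.4,0,0,0,0,0,-1]
    - [0.5,0,0,0,0,0,-1]
    - [0.6,0,0,0,0,0,-1]
    - [0.7,0,0,0,0,0,-1]
    - [0.8,0,0,0,0,0,-1]

```text
t: 13.9
tool_pos: [0.4684, 0.3971, 0.0115]
orientation: [3.141, -0.001, -0.0]
force: [0.1, 0.1, -0.2]
opening: 0.0006
```

```bash
python3 - <<'E'
from h import *
b=snap('side','side10');
cv2.imwrite('pics/s10.png',cv2.resize(b['frame'][180:320,140:340,::-1],None,fx=4,fy=4,interpolation=cv2.INTER_CUBIC))
s=read_state();print(s['tool_pos'],s['force'])
E
```

```text
[0.46988778 0.39706014 0.01186308] [-1.14911989 -0.24164649  0.05977796]
```

View pics/s10.png

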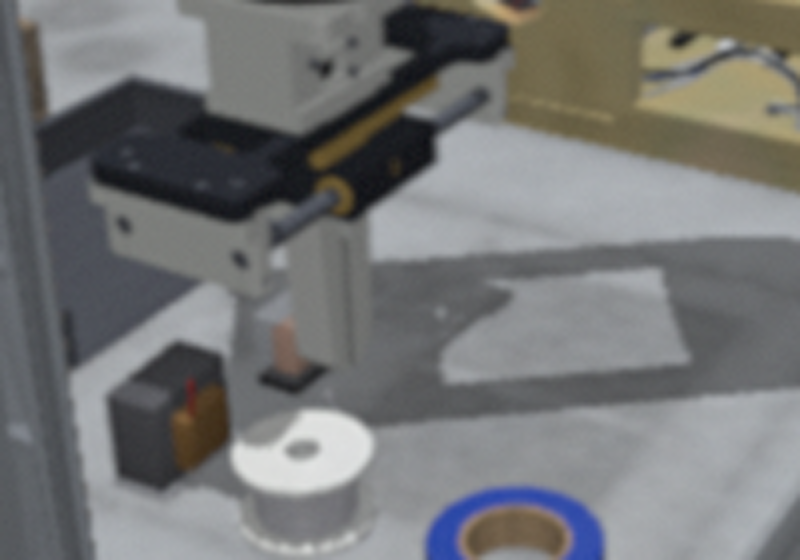

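Relay A is upright and moving straight. I'm continuing the push with small steps.

move_arm:
  series:
    - [0.11,0,0,0,0,0,-1]
    - [0.22,0,0,0,0,0,-1]
    - [0.33,0,0,0,0,0,-1]
    - [0.44,0,0,0,0,0,-1]
    - [0.55,0,0,0,0,0,-1]
    - [0.66,0,0,0,0,0,-1]
    - [0.77,0,0,0,0,0,-1]
    - [0.88,0,0,0,0,0,-1]

```text
t: 14.75
tool_pos: [0.5565, 0.3972, 0.0116]
orientation: [-3.142, 0.001, 0.0]
force: [-1.0, -0.3, -0.0]
opening: 0.0005
```

move_arm:
  series:
    - [0.1,0,0,0,0,0,-1]
    - [0.2,0,0,0,0,0,-1]
    - [0.3,0,0,0,0,0,-1]
    - [0.38,0,0,0,0,0,-1]
    - [0.38,0,0,0,0,0,-1]
    - [0.2,0,0,0,0,0,-1]
    - [0,0,-0.1,0,0,0,-1]
    - [-0.2,0,-0.5,0,0,0,-1]

```text
t: 15.55
tool_pos: [0.531, 0.3948, 0.0561]
orientation: [3.136, -0.001, -0.014]
force: [0.6, 0.3, -0.9]
opening: 0.0005
```

move_arm:
  series:
    - [0,0,-0.4,0,0,0,-1]
    - [-0.3,0,-0.8,0,0,0,-1]
    - [-0.5,0,-1,0,0,0,-1]
    - [-0.5,0,-1,0,0,0,-1]

```text
t: 15.95
tool_pos: [0.4855, 0.3992, 0.1668]
orientation: [-3.137, -0.002, -0.009]
force: [0.9, -0.4, 0.3]
opening: 0.0005
```

```bash
python3 - <<'E'
from h import *
b=snap('side','side11');snap('top','top11')
cv2.imwrite('pics/s11.png',cv2.resize(b['frame'][180:320,100:300,::-1],None,fx=4,fy=4,interpolation=cv2.INTER_CUBIC))
s=read_state();print(s['tool_pos'],s['force'])
E
```

```text
[0.48558438 0.39745459 0.16194156] [-0.83961109  0.29128662 -0.65656336]
```

View pics/s11.png

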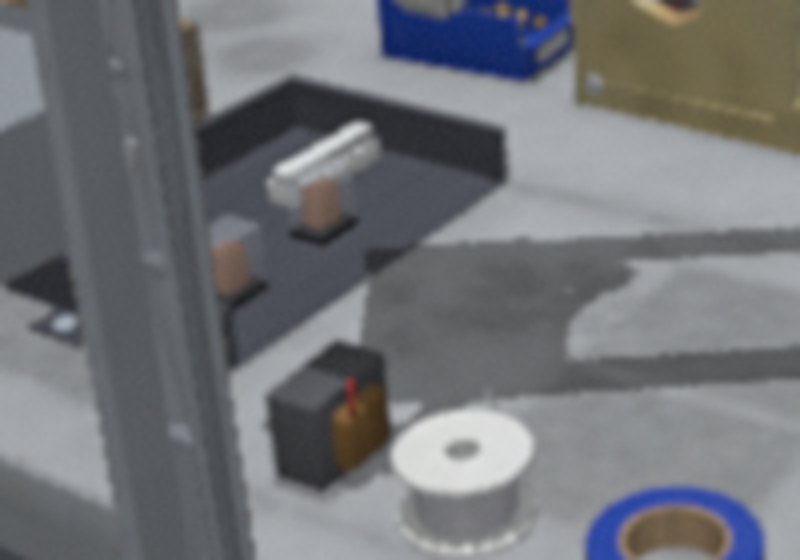

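View pics/top11.png

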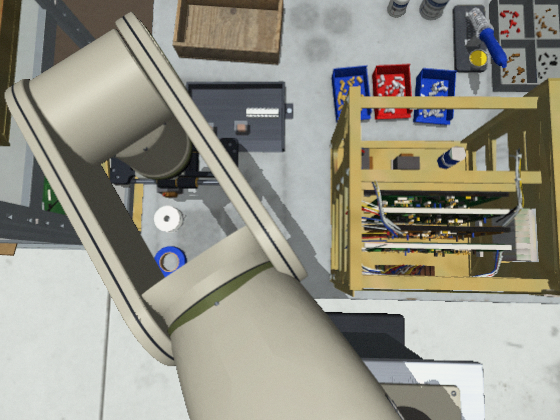

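All three are in the pan. In the side crop, relay A is at (232,265), B at (322,205) and the block at (325,160). I'll check the numbers before handing in.

```bash
python3 - <<'E'
from h import *
c=ld('side11');t=ld('top11')
for n,u,v,z in [('A foot front-near',225,300,.003),('A foot right',265,285,.003),('B foot near',325,242,.003),('B foot right',357,218,.003),('bar end near bottom',282,206,.003),('bar end far top',372,125,.02),('mouth right',503,182,0),('mouth left',238,362,0)]:
  print(n,(pl(c,100+u/4,180+v/4,z)-[.574,.343,0]).round(3))
for n,u,v,z in [('bar L',246,112,.02),('bar R',278,112,.02),('B',241,128,.03),('mouth',285,151,0)]: print('top',n,(pl(t,u,v,z)-[.574,.343,0]).round(3))
a=ld('side0')['frame'].astype(int);d=np.abs(a-c['frame']).max(2)
print('moved px, tape/spool/trafo side:',[(d[y0:y1,x0:x1]>50).sum() for x0,y0,x1,y1 in [(246,300,292,338),(198,284,234,318),(166,265,198,301)]])
E
python3 meas.py side11 150 210 200 260; python3 meas.py top11 190 85 285 150
```

```text
A foot front-near [0.038 0.062 0.003]
A foot right [0.031 0.043 0.003]
B foot near [ 0.034 -0.003  0.003]
B foot right [ 0.037 -0.03   0.003]
bar end near bottom [ 0.078 -0.021  0.003]
bar end far top [ 0.076 -0.091  0.02 ]
mouth right [ 0.    -0.102  0.   ]
mouth left [-0.     0.095  0.   ]
top bar L [ 0.08  -0.021  0.02 ]
top bar R [ 0.081 -0.089  0.02 ]
top B [ 0.042 -0.013  0.03 ]
top mouth [ 0.002 -0.105  0.   ]
moved px, tape/spool/trafo side: [np.int64(0), np.int64(2), np.int64(30)]
side11
 coil 22 [178.8 228.5] [0.627  0.3234 0.017 ]
 coil 12 [156.2 242.7] [0.6253 0.3885 0.017 ]
top11
 coil 39 [241.1 127.3] [0.6182 0.3302 0.028 ]
 white 138 [262.  111.1] [0.6568 0.2878 0.019 ] [(np.float64(0.661), np.float64(0.32)), (np.float64(0.662), np.float64(0.256)), (np.float64(0.653), np.float64(0.256)), (np.float64(0.652), np.float64(0.32))]
```

```bash
python3 -c "
from plant import *
print(close_job())"
```

```text
the job is handed in; nothing more can be done
None
```

I swept the terminal block, then relay B, then relay A straight into the pan with the fingers, about 9–12 mm above the bench. I then raised the arm clear and handed the job in at about 16 s; `close_job()` gave no verdict.

Last checks, from the final pictures:

| Item | Past the mouth line | Position along the mouth (y, walls at ±100 mm) |
|---|---|---|
| Relay A centre | about 45 mm | about +50 mm |
| Relay B centre | about 45 mm | about −13 mm |
| Terminal block ends | about 80 mm | about −21 mm and −90 mm |

- **Upright and lifting:** Both relays stood upright in every picture I took. I saw nothing lifted, and the wrist force readings after each move stayed around 2 N or less.
- **Bystanders:** The spool and tape roll look unchanged from the start in the side view. The transformer area differed in 30 pixels, which I put down to the arm's shadow because its outline had not shifted.
- **Limits of the checks:** In the final pictures relay A could only be measured from the side camera, because the arm hid it from the top one. The two cameras disagreed by up to about 9 mm on relay B's position, well within the room it had.

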